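Clear the craft table: tins, tape rolls and cutter to their places

ROBOT

A 6-joint arm with a two-finger parallel gripper is mounted at the origin on the work surface. World frame = base frame: x ahead of the robot, y to its left, z up, the work surface at z = 0. Lengths are in m, angles in rad, forces in N, time in s.
With the tool pointing down it reaches from about 0.325 to 0.775 m from the base axis. Payload 9.3 kg.
Tool frame: the origin (TCP) lies midway between the tips of the shut fingers; the grasp point (between the pads) lies 19 mm behind it; z points along the fingers, y is the line along which they close (so a half turn about z gives the same grasp; the last joint's range is limited). The gripper opens to 85 mm and grips with 20 to 120 N. Pads are 22 mm wide; open, the fingers measure 114 mm over their backs; the gripper's body (76 mm by 85 mm) begins 54 mm behind the grasp point. The pads swing forward as they close: fully open they stand 13 mm farther back than shut.
Start: joints at [0.99, 0.259, 0.021, 1.334, 0, 1.418], TCP at [0.228, 0.5, 0.231] pointing down, gripper open.
Joint ranges: [-3.04, 3.04], [-0.91, 1.82], [-1.04, 1.36], [-1.92, 1.95], [-1.52, 1.45], [-3.14, 3.14]. Speed limits (rad/s): [2.22, 2.22, 2.79, 3.14, 3.14, 3.14].

INTERFACE

Orientations are given as a unit quaternion [x, y, z, w].
In Python, from bench import * gives the robot as it stands.
- The arm moves only by the shell command python3 -m pendant 'ROWS' [FORCE]. ROWS is JSON, a list of rows, each an object with "claw": the finger opening in m, from 0 to 0.0854; "xyz": the shift along the tool's x, y, z in m, a list of three; "rotation": the turn, a rotation vector about the tool's x, y, z in rad, a list of three. A call has 1 to 20 rows; each row is the pose to reach, as a shift and turn from the pose commanded when the call began, along the tool's axes at that moment; what a row does not reach only later rows make up. A row lasts 1/8 s, in which the tool goes at most 62.5 mm and 10.7 degrees, less where a joint would pass 70% of its speed; a pose out of reach is approached as far as the arm can. A call with a gripper value outside its range is refused whole. The fingers move at their own pace and stop on an object; FORCE is the grip in N (left out, the last holds). Time passes only in rows, so rows that repeat a pose let the fingers close. It gives the time, the measured TCP pose, the force, the opening and the grip force at its end, in the units of the state.
- get_state(): the state, without advancing time (a new reading comes with each control period).
- get_image(name): name is "side" or "top" or "wrist"; returns (picture, depth): 400x640x3 uint8, red, green, blue; 400x640 float32, m along the optical axis (not along the pixel's ray), 0 where there is no reading.
- get_calibration(name): a dict with "camera_matrix" (3x3 intrinsics, pixels), "eye" and "rotation" of the camera in the world. Camera axes: x right, y up, looking along -z (the intrinsics and any distortion apply to the point x, -y, -z); pixel columns grow to the right and rows downward; lengths in m; the calibration is good to about 2 mm. A picture is of the moment at which its call begins: read the wrist's pose just before it. get_calibration takes no time and is no camera call; for the wrist camera it gives the pose at the moment of the call.
- close_job(): hands the job in; it is judged then, once.
The state is a dict: "clock": time; "joint_pos": joint angles; "qd": joint speeds; "joint_torque": joint torques, N m; "tcp_pos": TCP position; "ee_rot": TCP orientation; "ft_force": force on the tool from outside, world axes, zero at the start; "torque": the same for the moment, N m; "grip_width": opening from 0.0 (shut) to 1.0 (fully open); "finger_force": force on a finger pad.
Only numpy, scipy, OpenCV 4.12 (cv2) and the standard library are available. Lean on these libraries where they do the work, as an engineer would, in place of code of your own. Each camera call takes 0.05 s, during which the arm holds its last target. There are 200 camera calls.

TASK

Clear up after the tin-candle workshop: stand the wide tin upright in the larger card tray and the slim tin upright in the smaller one, and lay the cutter flat in the long wooden tray. Store both rolls of tape flat on the upright rod of the tape stand, the wide roll at the bottom and the narrow one resting on top of it. Let go of everything and do not disturb the mug.

Things in the scene. Friction and masses are not known exactly. Their poses are not given: they have to be found in the camera images.
- wide_tin_mid (a point): Empty open tin of bare steel, the wider and lower of the two loose ones: diameter 66 mm, height 80 mm, wall 2 mm, about 60 g, standing with its open end up. The point is on its axis, half-way up (40 mm above its bottom); z axis points up at the start.
- slim_tin_mid (a point): Empty open tin of bare steel, the slimmer and taller of the two loose ones: diameter 52 mm, height 100 mm, wall 2 mm, about 45 g, standing with its open end up. The point is on its axis, half-way up (50 mm above its bottom); z axis points up at the start.
- wide_roll_mid (a point): Wide roll of grey duct tape lying flat: outer diameter 66 mm, height 38 mm, with a through hole 32 mm in diameter, about 100 g. The point is on its axis, half-way up (19 mm above its underside); z along the hole, up at the start.
- narrow_roll_mid (a point): Narrow roll of pale masking tape lying flat: outer diameter 50 mm, height 18 mm, with a through hole 28 mm in diameter, about 40 g. The point is on its axis, half-way up (9 mm above its underside); z along the hole, up at the start.
- cutter_mid (a point): Closed snap-off cutter, rigid, lying flat: 130 mm long, grey plastic handle 100 mm long, 22 mm wide and 16 mm high with a narrower steel nose 30 mm long, about 70 g. The point is half-way along the whole length (on the handle, 65 mm from either end), half-way up, 8 mm above its underside; x runs along the cutter towards the nose, y across its 22 mm width, z up.
- large_tray: Larger square tray of white card, fixed to the table: outside 102 x 102 mm, walls 4 mm thick and 30 mm high, inside 94 x 94 mm, floor 4 mm thick. Origin at the centre of its underside, on the table; x and y along its sides, z up.
- small_tray: Smaller square tray of white card, fixed to the table: outside 84 x 84 mm, walls 4 mm thick and 30 mm high, inside 76 x 76 mm, floor 4 mm thick. Origin at the centre of its underside, on the table; x and y along its sides, z up.
- tape_stand: Tape stand, fixed to the table: round wooden base 96 mm in diameter and 12 mm high with an upright steel rod 10 mm in diameter at its centre; the rod's round top is 83 mm above the table. Rolls lie on the base around the rod. Origin at the centre of the base's underside, on the table; z up along the rod.
- tool_tray: Long wooden tray, fixed to the table: outside 170 x 64 mm, walls 4 mm thick and 22 mm high, inside 162 x 56 mm, floor 4 mm thick. Origin at the centre of its underside, on the table; x along its 170 mm length, y across, z up.
- mug: White mug, a bystander beyond the work: 76 mm in diameter, 85 mm high, with a side handle. Origin at the centre of its underside; z up.
Mind the look-alikes: they are no part of the job. Leave any orange or pink look-alike of the tape_stand alone.

How it is judged:
By the outcome, as a careful person would: the job done as asked, in the order asked, and still so for the second after the job is handed in, with the robot touching nothing.
It also fails if it takes over 112 s, if anything falls off the work surface, if the arm or the gripper's body presses on something with over 40 N, if the wrist force passes 120 N, or if a joint passes its speed limit or range.

## Working session

There is one attempt and no reset: what is moved stays moved. The work goes in short steps, Python scripts to look and compute and a shell command to move; the robot and the scene stay as the last step left them, time stands still between calls to the robot, and variables do not carry over. Pictures are saved under pics/ and viewed, at most 14 in all, crops included, and the job is handed in when it is done.

```bash
mkdir -p pics; cat > h.py <<'E'
from bench import *
import numpy as np, cv2
def snap(n,f):
    c=get_calibration(n); p,d=get_image(n)
    cv2.imwrite('pics/'+f+'.png',p[:,:,::-1]); np.savez('pics/'+f+'.npz',p=p,d=d,K=c['camera_matrix'],e=c['eye'],R=c['rotation'])
    return p,d
def cloud(f):
    z=np.load('pics/'+f+'.npz'); d=z['d']; K=z['K']
    v,u=np.mgrid[0:d.shape[0],0:d.shape[1]]
    P=np.stack([(u-K[0,2])/K[0,0]*d,-(v-K[1,2])/K[1,1]*d,-d],-1)
    W=P@z['R'].T+z['e']; W[d==0]=np.nan
    return W,z['p']
E
python3 - <<'E'
from h import *
s=get_state();print(s)
for n in['top','side']:
    snap(n,n+'0'); c=get_calibration(n);print(n,c)
E
```

```text
{'clock': 0.0, 'joint_pos': array([ 9.90400886e-01,  2.59208853e-01,  2.07369097e-02,  1.33370655e+00,
       -2.71650065e-06,  1.41818644e+00]), 'qd': array([ 7.02419117e-04, -2.14782702e-05, -1.86391821e-04, -1.42664140e-04,
        8.40147688e-04,  2.21389263e-04]), 'joint_torque': array([-1.18811993e-03, -5.55641627e+01,  3.44534397e+01,  1.37100101e-02,
       -4.09046097e-04,  5.04119711e-06]), 'tcp_pos': array([0.22801884, 0.50018543, 0.23064734]), 'ee_rot': array([ 2.12265516e-01,  9.77211785e-01, -6.45674085e-04, -2.46383978e-04]), 'ft_force': array([-0.05065473, -0.02897398,  0.25469618]), 'torque': array([-0.02878433,  0.00262395, -0.00339619]), 'finger_force': 0.0, 'grip_width': 1.0009910063827807}
top {'camera_matrix': array([[365.19640986,   0.        , 319.78937944],
       [  0.        , 365.19640986, 206.42287864],
       [  0.        ,   0.        ,   1.        ]]), 'eye': array([ 0.49773728, -0.01406076,  1.0106298 ]), 'rotation': array([ 0.03085317, -0.02702218, -0.70153518,  0.71145364])}
side {'camera_matrix': array([[425.85461802,   0.        , 325.55988714],
       [  0.        , 425.85461802, 198.34641267],
       [  0.        ,   0.        ,   1.        ]]), 'eye': array([0.45765199, 0.75503369, 0.76565859]), 'rotation': array([-0.03216064,  0.39801891,  0.9119466 , -0.09434003])}
```

View pics/top0.png

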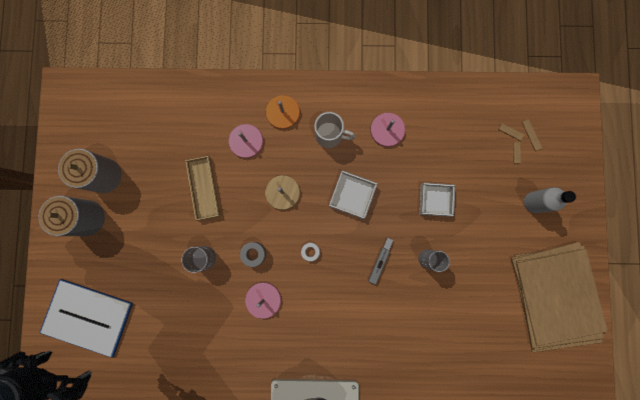

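View pics/side0.png

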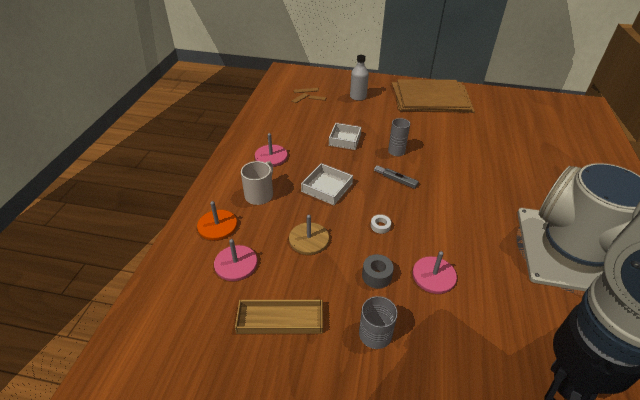

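The top view shows the plain-wood stand at (282,193), with the pink and orange look-alikes around it. The wide tin is at (198,260), the wide roll at (252,254), the narrow roll at (310,252), the cutter at (381,261) and the slim tin at (435,260). The large tray is at (354,195), the small tray at (438,200), the tool tray at (202,189) and the mug at (330,128).

```bash
sed -i "s/W=P@z\['R'\].T/from scipy.spatial.transform import Rotation as Ro; W=P@Ro.from_quat(z['R']).as_matrix().T/" h.py
cat >> h.py <<'E'
def circ(q):
    for _ in range(4):
        A=np.c_[2*q,np.ones(len(q))]; s=np.linalg.lstsq(A,(q**2).sum(1),rcond=None)[0]
        r=np.sqrt(s[2]+s[:2]@s[:2]); e=abs(np.hypot(*(q-s[:2]).T)-r); q=q[e<max(.004,np.percentile(e,85))] if _<3 else q
    return s[:2],r
def box(f,seed,zlo,zhi,rad):
    W,p=cloud(f); u,v=seed; c=np.nanmedian(W[v-3:v+4,u-3:u+4].reshape(-1,3),0)
    Q=W.reshape(-1,3); m=(np.hypot(*(Q[:,:2]-c[:2]).T)<rad)&(Q[:,2]>zlo)&(Q[:,2]<zhi)
    q=Q[m]; r=cv2.minAreaRect(q[:,:2].astype(np.float32)*1000)
    return q,r
E
python3 - <<'E'
from h import *
W,p=cloud('top0')
print('table',[np.nanmedian(W[v-4:v+4,u-4:u+4,2]) for u,v in[(150,230),(320,300),(480,250),(400,90)]])
for n,s,lo,hi,R in [('wide tin',(198,260),.07,.09,.07),('slim',(435,260),.09,.11,.06),('wroll',(252,254),.03,.045,.06),('nroll',(310,252),.012,.025,.05),('cutter',(381,261),.01,.025,.09),('large',(354,195),.022,.038,.085),('small',(438,200),.022,.038,.07),('tool',(202,189),.015,.03,.11),('base',(272,190),.007,.018,.075),('rod',(282,190),.05,.1,.06),('mug',(330,128),.07,.1,.07)]:
    q,r=box('top0',s,lo,hi,R)
    if len(q)<5: print(n,len(q));continue
    c,rr=circ(q[:,:2]); print(n,len(q),'z',np.median(q[:,2]).round(4),'rect',np.round(r[0],1),np.round(r[1],1),round(r[2],1),'circ',(c*1000).round(1),(rr*1000).round(1),'mean',(q.mean(0)*1000).round(1))
E
```

```text
table [np.float64(-0.0008684927940368903), np.float64(-0.0013185389112586599), np.float64(-0.00040800396915163795), np.float64(-0.0008600033369086102)]
wide tin 118 z 0.0776 rect [434.8 309.1] [65.9 63.1] 89.9 circ [435.1 308.7] 31.7 mean [433.8 309.8  76.7]
slim 95 z 0.0977 rect [ 441.3 -303.6] [49.3 51.4] 0.6 circ [ 441.6 -303.3] 24.7 mean [ 441.  -305.1   97.1]
wroll 383 z 0.0369 rect [448.6 170. ] [63.4 63.7] 1.4 circ [448.2 169.4] 27.9 mean [448.3 170.   36.7]
nroll 180 z 0.0168 rect [456.6  18. ] [45.7 46.1] 0.8 circ [456.6  17.8] 20.9 mean [456.3  17.7  16.9]
cutter 355 z 0.0146 rect [ 434.6 -174.4] [ 22.3 129.1] 67.5 circ [ 425.5 -170.6] 37.6 mean [ 429.6 -172.1   14.6]
large 243 z 0.0284 rect [613.2 -96.2] [101.8 102.7] 70.6 circ [613.  -95.6] 53.1 mean [613.5 -97.8  28.2]
small 224 z 0.0283 rect [ 602.7 -326.4] [85.1 84.1] 87.1 circ [ 602.5 -325.8] 44.0 mean [ 602.7 -327.7   28.1]
tool 309 z 0.0202 rect [626.5 317.2] [170.   65.3] 11.8 circ [626.8 315.2] 76.6 mean [626.2 317.2  20. ]
base 891 z 0.0112 rect [618.3  97.2] [93.8 93.9] 70.2 circ [618.   97.4] 39.0 mean [618.   97.2  11.1]
rod 16 z 0.0791 rect [617.6  96.9] [7.9 7.4] 45.4 circ [617.8  97.1] 3.7 mean [617.2  96.5  76.3]
mug 230 z 0.0822 rect [779.4 -31.2] [86.9 74.5] 39.1 circ [782.7 -28.2] 36.0 mean [783.  -32.1  80.3]
```

All heights and sizes agree with the given dimensions. I'll move above the wide tin and square the tool with the world axes.

```bash
python3 -m pendant '[{"claw":0.085,"xyz":[-0.05,-0.016,0],"rotation":[0,0,-0.1]},{"claw":0.085,"xyz":[-0.1,-0.033,0],"rotation":[0,0,-0.2]},{"claw":0.085,"xyz":[-0.15,-0.05,0],"rotation":[0,0,-0.3]},{"claw":0.085,"xyz":[-0.2,-0.066,0],"rotation":[0,0,-0.4]},{"claw":0.085,"xyz":[-0.25,-0.082,0],"rotation":[0,0,-0.428]},{"claw":0.085,"xyz":[-0.2676,-0.088,0],"rotation":[0,0,-0.428]},{"claw":0.085,"xyz":[-0.2676,-0.088,0],"rotation":[0,0,-0.428]},{"claw":0.085,"xyz":[-0.2676,-0.088,0],"rotation":[0,0,-0.428]}]' 30
python3 - <<'E'
from h import *
snap('wrist','w1'); s=get_state(); print(s['tcp_pos'],s['ee_rot'])
W,p=cloud('w1'); Q=W.reshape(-1,3); print(np.nanpercentile(Q[:,2],[1,50,99]))
for n,c,lo,hi,R in [('tin',(.435,.309),.072,.09,.05),('roll',(.4486,.170),.03,.045,.05)]:
    m=(np.hypot(Q[:,0]-c[0],Q[:,1]-c[1])<R)&(Q[:,2]>lo)&(Q[:,2]<hi); q=Q[m]; print(n,len(q))
    if len(q)>5: print(np.median(q[:,2]),cv2.minAreaRect(q[:,:2].astype(np.float32)*1000),circ(q[:,:2]))
E
```

```text
clock: 1.1
tcp_pos: [0.4344, 0.31, 0.2312]
ee_rot: [-0.0, 1.0, 0.0, -0.0]
ft_force: [-0.8, -0.1, -0.1]
grip_width: 1.0
finger_force: 0.0
[0.43424091 0.31013683 0.2312962 ] [-6.39047013e-04  9.99999781e-01  6.62447169e-05 -1.59909656e-04]
[-0.00097853  0.00132937  0.32270941]
tin 712
0.08003608553617098 ((434.68499755859375, 309.10150146484375), (65.08892059326172, 64.26689147949219), 1.8287596702575684) (array([0.43446994, 0.3094076 ]), np.float64(0.031567984091080144))
roll 2435
0.03863081162515458 ((447.6780090332031, 171.5693359375), (64.9324951171875, 65.18150329589844), 5.5825910568237305) (array([0.44656831, 0.1730511 ]), np.float64(0.027839002345791054))
```

View pics/w1.png

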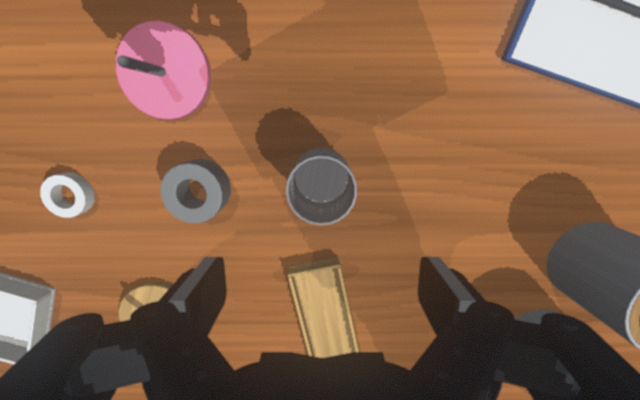

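The wrist view shows the tin centred at (321,190), between the open fingers. I'll descend, grip and lift.

```bash
python3 -m pendant '[{"claw":0.085,"xyz":[0,-0.001,0.05],"rotation":[0,0,0]},{"claw":0.085,"xyz":[0,-0.001,0.1],"rotation":[0,0,0]},{"claw":0.085,"xyz":[0,-0.001,0.14],"rotation":[0,0,0]},{"claw":0.085,"xyz":[0,-0.001,0.175],"rotation":[0,0,0]},{"claw":0.085,"xyz":[0,-0.001,0.197],"rotation":[0,0,0]},{"claw":0.085,"xyz":[0,-0.001,0.197],"rotation":[0,0,0]},{"claw":0.06,"xyz":[0,-0.001,0.197],"rotation":[0,0,0]},{"claw":0.06,"xyz":[0,-0.001,0.197],"rotation":[0,0,0]},{"claw":0.06,"xyz":[0,-0.001,0.197],"rotation":[0,0,0]},{"claw":0.06,"xyz":[0,-0.001,0.197],"rotation":[0,0,0]},{"claw":0.06,"xyz":[0,-0.001,0.18],"rotation":[0,0,0]},{"claw":0.06,"xyz":[0,-0.001,0.14],"rotation":[0,0,0]},{"claw":0.06,"xyz":[0,-0.001,0.1],"rotation":[0,0,0]},{"claw":0.06,"xyz":[0,-0.001,0.06],"rotation":[0,0,0]},{"claw":0.06,"xyz":[0,-0.001,0.06],"rotation":[0,0,0]}]' 25
```

```text
clock: 3.02
tcp_pos: [0.4365, 0.309, 0.1748]
ee_rot: [-0.0, 1.0, 0.001, 0.003]
ft_force: [0.2, -0.2, -1.3]
grip_width: 0.763
finger_force: 28.1
```

```bash
python3 -m pendant '[{"claw":0.06,"xyz":[-0.01,-0.025,0],"rotation":[0,0,0]},{"claw":0.06,"xyz":[-0.03,-0.07,0],"rotation":[0,0,0]},{"claw":0.06,"xyz":[-0.05,-0.12,0],"rotation":[0,0,0]},{"claw":0.06,"xyz":[-0.07,-0.17,0],"rotation":[0,0,0]},{"claw":0.06,"xyz":[-0.09,-0.22,0],"rotation":[0,0,0]},{"claw":0.06,"xyz":[-0.12,-0.27,0],"rotation":[0,0,0]},{"claw":0.06,"xyz":[-0.14,-0.32,0],"rotation":[0,0,0]},{"claw":0.06,"xyz":[-0.16,-0.365,0],"rotation":[0,0,0]},{"claw":0.06,"xyz":[-0.172,-0.395,0],"rotation":[0,0,0]},{"claw":0.06,"xyz":[-0.178,-0.406,0],"rotation":[0,0,0]},{"claw":0.06,"xyz":[-0.178,-0.406,0],"rotation":[0,0,0]},{"claw":0.06,"xyz":[-0.178,-0.406,0.03],"rotation":[0,0,0]},{"claw":0.06,"xyz":[-0.178,-0.406,0.07],"rotation":[0,0,0]},{"claw":0.06,"xyz":[-0.178,-0.406,0.1],"rotation":[0,0,0]},{"claw":0.06,"xyz":[-0.178,-0.406,0.12],"rotation":[0,0,0]},{"claw":0.06,"xyz":[-0.178,-0.406,0.128],"rotation":[0,0,0]},{"claw":0.06,"xyz":[-0.178,-0.406,0.131],"rotation":[0,0,0]},{"claw":0.06,"xyz":[-0.178,-0.406,0.132],"rotation":[0,0,0]},{"claw":0.06,"xyz":[-0.178,-0.406,0.132],"rotation":[0,0,0]}]'
```

```text
clock: 5.4
tcp_pos: [0.6136, -0.0976, 0.04]
ee_rot: [-0.0, 1.0, -0.0, 0.001]
ft_force: [0.1, -0.2, -0.4]
grip_width: 0.762
finger_force: 28.1
```

```bash
python3 -m pendant '[{"claw":0.06,"xyz":[0,0,0.001],"rotation":[0,0,0]},{"claw":0.06,"xyz":[0,0,0.002],"rotation":[0,0,0]},{"claw":0.06,"xyz":[0,0,0.002],"rotation":[0,0,0]},{"claw":0.07,"xyz":[0,0,0.002],"rotation":[0,0,0]},{"claw":0.078,"xyz":[0,0,0.002],"rotation":[0,0,0]},{"claw":0.085,"xyz":[0,0,0.002],"rotation":[0,0,0]},{"claw":0.085,"xyz":[0,0,0.002],"rotation":[0,0,0]},{"claw":0.085,"xyz":[0,0,-0.02],"rotation":[0,0,0]},{"claw":0.085,"xyz":[0,0,-0.06],"rotation":[0,0,0]},{"claw":0.085,"xyz":[0,0,-0.1],"rotation":[0,0,0]},{"claw":0.085,"xyz":[0,0,-0.15],"rotation":[0,0,0]},{"claw":0.085,"xyz":[0.03,-0.035,-0.18],"rotation":[0,0,0]},{"claw":0.085,"xyz":[0.07,-0.08,-0.18],"rotation":[0,0,0]},{"claw":0.085,"xyz":[0.11,-0.13,-0.18],"rotation":[0,0,0]},{"claw":0.085,"xyz":[0.15,-0.18,-0.18],"rotation":[0,0,0]},{"claw":0.085,"xyz":[0.172,-0.207,-0.18],"rotation":[0,0,0]},{"claw":0.085,"xyz":[0.172,-0.207,-0.18],"rotation":[0,0,0]},{"claw":0.085,"xyz":[0.172,-0.207,-0.18],"rotation":[0,0,0]}]'
cat >> h.py <<'E'
def near(f,n,c,lo,hi,R):
    W,p=cloud(f); Q=W.reshape(-1,3)
    m=(np.hypot(Q[:,0]-c[0],Q[:,1]-c[1])<R)&(Q[:,2]>lo)&(Q[:,2]<hi); q=Q[m]
    if len(q)<5: print(n,len(q)); return
    r=cv2.minAreaRect(q[:,:2].astype(np.float32)*1000); print(n,len(q),'z',np.median(q[:,2]).round(4),'rect',np.round(r[0],1),np.round(r[1],1),round(r[2],1),'circ',(circ(q[:,:2])[0]*1000).round(1))
E
python3 - <<'E'
from h import *
snap('wrist','w2'); s=get_state(); print(s['tcp_pos'])
snap('top','t2')
near('t2','widetin',(.613,-.096),.07,.1,.06)
near('w2','slim',(.441,-.3036),.09,.11,.045)
near('w2','cutter',(.4346,-.1744),.01,.025,.075)
near('w2','small',(.6027,-.3264),.022,.038,.065)
E
```

```text
clock: 7.65
tcp_pos: [0.4414, -0.3045, 0.2192]
ee_rot: [0.0, 1.0, 0.0, 0.0]
ft_force: [-0.0, -0.4, -0.4]
grip_width: 0.994
finger_force: 0.0
[ 0.44170911 -0.30409916  0.21924489]
widetin 96 z 0.0816 rect [613.2 -97.7] [63.3 65.5] 46.1 circ [613.3 -97.2]
slim 768 z 0.0999 rect [ 440.4 -304.2] [51.1 50.8] 0.6 circ [ 440.2 -304. ]
cutter 2413 z 0.0162 rect [ 434.1 -175.7] [ 22.5 130. ] 67.4 circ [ 436.1 -149.9]
small 1409 z 0.0298 rect [ 601.9 -326.7] [84.2 85.1] 86.6 circ [ 600.9 -326.5]
```

```bash
python3 -m pendant '[{"claw":0.085,"xyz":[0.001,0,0.04],"rotation":[0,0,0]},{"claw":0.085,"xyz":[0.001,0,0.09],"rotation":[0,0,0]},{"claw":0.085,"xyz":[0.001,0,0.13],"rotation":[0,0,0]},{"claw":0.085,"xyz":[0.001,0,0.155],"rotation":[0,0,0]},{"claw":0.085,"xyz":[0.001,0,0.167],"rotation":[0,0,0]},{"claw":0.06,"xyz":[0.001,0,0.167],"rotation":[0,0,0]},{"claw":0.045,"xyz":[0.001,0,0.167],"rotation":[0,0,0]},{"claw":0.045,"xyz":[0.001,0,0.167],"rotation":[0,0,0]},{"claw":0.045,"xyz":[0.001,0,0.167],"rotation":[0,0,0]},{"claw":0.045,"xyz":[0.001,0,0.167],"rotation":[0,0,0]},{"claw":0.045,"xyz":[0.001,0,0.15],"rotation":[0,0,0]},{"claw":0.045,"xyz":[0.001,0,0.11],"rotation":[0,0,0]},{"claw":0.045,"xyz":[0.001,0,0.08],"rotation":[0,0,0]},{"claw":0.045,"xyz":[-0.03,-0.004,0.08],"rotation":[0,0,0]},{"claw":0.045,"xyz":[-0.07,-0.01,0.08],"rotation":[0,0,0]},{"claw":0.045,"xyz":[-0.11,-0.015,0.08],"rotation":[0,0,0]},{"claw":0.045,"xyz":[-0.145,-0.02,0.08],"rotation":[0,0,0]},{"claw":0.045,"xyz":[-0.16,-0.0225,0.08],"rotation":[0,0,0]},{"claw":0.045,"xyz":[-0.16,-0.0225,0.08],"rotation":[0,0,0]},{"claw":0.045,"xyz":[-0.16,-0.0225,0.08],"rotation":[0,0,0]}]'
```

```text
clock: 10.25
tcp_pos: [0.6006, -0.327, 0.1393]
ee_rot: [-0.0, 1.0, 0.0, -0.0]
ft_force: [0.6, -0.3, -0.2]
grip_width: 0.591
finger_force: 29.6
```

```bash
python3 -m pendant '[{"claw":0.045,"xyz":[-0.001,0,0.02],"rotation":[0,0,0]},{"claw":0.045,"xyz":[-0.001,0,0.05],"rotation":[0,0,0]},{"claw":0.045,"xyz":[-0.001,0,0.07],"rotation":[0,0,0]},{"claw":0.045,"xyz":[-0.001,0,0.079],"rotation":[0,0,0]},{"claw":0.045,"xyz":[-0.001,0,0.082],"rotation":[0,0,0]},{"claw":0.045,"xyz":[-0.001,0,0.083],"rotation":[0,0,0]},{"claw":0.045,"xyz":[-0.001,0,0.083],"rotation":[0,0,0]},{"claw":0.055,"xyz":[-0.001,0,0.083],"rotation":[0,0,0]},{"claw":0.065,"xyz":[-0.001,0,0.083],"rotation":[0,0,0]},{"claw":0.075,"xyz":[-0.001,0,0.083],"rotation":[0,0,0]},{"claw":0.075,"xyz":[-0.001,0,0.083],"rotation":[0,0,0]},{"claw":0.075,"xyz":[-0.001,0,0.06],"rotation":[0,0,0]},{"claw":0.075,"xyz":[-0.001,0,0.02],"rotation":[0,0,0]},{"claw":0.075,"xyz":[-0.001,0,-0.03],"rotation":[0,0,0]},{"claw":0.06,"xyz":[0.03,0.025,-0.06],"rotation":[0,0,0.1]},{"claw":0.05,"xyz":[0.07,0.065,-0.06],"rotation":[0,0,0.2]},{"claw":0.05,"xyz":[0.11,0.105,-0.06],"rotation":[0,0,0.3]},{"claw":0.05,"xyz":[0.15,0.14,-0.06],"rotation":[0,0,0.394]},{"claw":0.05,"xyz":[0.167,0.151,-0.06],"rotation":[0,0,0.394]},{"claw":0.05,"xyz":[0.167,0.151,-0.06],"rotation":[0,0,0.394]}]'
python3 - <<'E'
from h import *
snap('wrist','w3'); s=get_state(); print(s['tcp_pos'],s['ee_rot'])
snap('top','t3')
near('t3','slimtin',(.602,-.326),.09,.12,.06)
near('t3','widetin',(.613,-.096),.07,.1,.06)
near('w3','cutter',(.4346,-.1744),.01,.025,.075)
E
```

```text
clock: 12.75
tcp_pos: [0.4336, -0.1755, 0.2]
ee_rot: [0.195, 0.981, -0.0, 0.001]
ft_force: [-0.1, -0.1, -0.1]
grip_width: 0.585
finger_force: 0.0
[ 0.43449742 -0.17628599  0.19984084] [ 1.95514241e-01  9.80700565e-01 -2.89098419e-04  7.06623736e-04]
slimtin 117 z 0.1009 rect [ 603.1 -325.4] [50.  51.1] 86.3 circ [ 603.  -325.7]
widetin 95 z 0.082 rect [613.1 -97.6] [63.3 64.8] 46.6 circ [613.3 -97.2]
cutter 2470 z 0.0164 rect [ 434.2 -174.8] [ 21.9 129.3] 67.7 circ [ 426.2 -171.8]
```

View pics/t3.png

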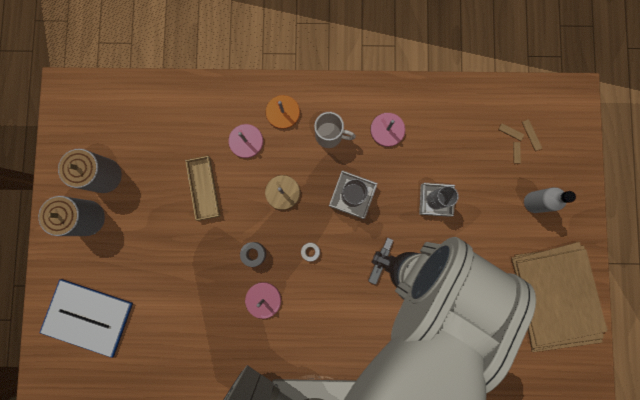

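Both tins stand upright in their trays. Next is the cutter: grip, lift and carry it toward the wooden tray.

```bash
python3 -m pendant '[{"claw":0.05,"xyz":[0,0.001,0.05],"rotation":[0,0,0]},{"claw":0.05,"xyz":[0,0.001,0.1],"rotation":[0,0,0]},{"claw":0.05,"xyz":[0,0.001,0.15],"rotation":[0,0,0]},{"claw":0.05,"xyz":[0,0.001,0.185],"rotation":[0,0,0]},{"claw":0.04,"xyz":[0,0.001,0.195],"rotation":[0,0,0]},{"claw":0.015,"xyz":[0,0.001,0.195],"rotation":[0,0,0]},{"claw":0.015,"xyz":[0,0.001,0.195],"rotation":[0,0,0]},{"claw":0.015,"xyz":[0,0.001,0.195],"rotation":[0,0,0]},{"claw":0.015,"xyz":[0,0.001,0.195],"rotation":[0,0,0]},{"claw":0.015,"xyz":[0,0.001,0.195],"rotation":[0,0,0]},{"claw":0.015,"xyz":[0,0.001,0.18],"rotation":[0,0,0]},{"claw":0.015,"xyz":[0,0.001,0.14],"rotation":[0,0,0]},{"claw":0.015,"xyz":[0,0.001,0.1],"rotation":[0,0,0]},{"claw":0.015,"xyz":[0,0.001,0.06],"rotation":[0,0,0]},{"claw":0.015,"xyz":[0,0.001,0.06],"rotation":[0,0,0]}]' 40
```

```text
clock: 14.72
tcp_pos: [0.4359, -0.176, 0.1421]
ee_rot: [0.196, 0.981, -0.001, 0.003]
ft_force: [0.7, 0.0, -1.0]
grip_width: 0.245
finger_force: 42.0
```

```bash
python3 -m pendant '[{"claw":0.015,"xyz":[0.001,0.03,0],"rotation":[0,0,0]},{"claw":0.015,"xyz":[0.002,0.08,0],"rotation":[0,0,-0.1]},{"claw":0.015,"xyz":[0.003,0.13,0],"rotation":[0,0,-0.2]},{"claw":0.015,"xyz":[0.004,0.18,0],"rotation":[0,0,-0.3]},{"claw":0.015,"xyz":[0.006,0.23,0],"rotation":[0,0,-0.4]},{"claw":0.015,"xyz":[0.007,0.28,0],"rotation":[0,0,-0.5]},{"claw":0.015,"xyz":[0.008,0.33,0],"rotation":[0,0,-0.597]},{"claw":0.015,"xyz":[0.009,0.38,0],"rotation":[0,0,-0.597]},{"claw":0.015,"xyz":[0.01,0.43,0],"rotation":[0,0,-0.597]},{"claw":0.015,"xyz":[0.011,0.48,0],"rotation":[0,0,-0.597]},{"claw":0.015,"xyz":[0.012,0.515,0],"rotation":[0,0,-0.597]},{"claw":0.015,"xyz":[0.012,0.528,0],"rotation":[0,0,-0.597]},{"claw":0.015,"xyz":[0.012,0.528,0],"rotation":[0,0,-0.597]},{"claw":0.015,"xyz":[0.012,0.528,0],"rotation":[0,0,-0.597]}]'
python3 - <<'E'
from h import *
snap('side','s4'); snap('wrist','w4'); s=get_state(); print(s['tcp_pos'],s['ee_rot'])
near('w4','tray',(.6265,.3172),.016,.028,.1)
near('w4','cutter',(.6265,.3172),.12,.17,.09)
near('s4','tray',(.6265,.3172),.012,.028,.1)
W,p=cloud('w4'); print(np.nanpercentile(W[...,2],[1,10,50,90,99]))
E
```

```text
clock: 16.48
tcp_pos: [0.6258, 0.3158, 0.139]
ee_rot: [-0.101, 0.995, -0.0, -0.0]
ft_force: [0.0, -0.9, 0.3]
grip_width: 0.244
finger_force: 42.0
[0.62604726 0.31574538 0.13957925] [-1.00815995e-01  9.94905085e-01 -7.22006640e-05  2.87833970e-05]
tray 2135 z 0.0223 rect [605.9 313.1] [128.1  64.1] 12.0 circ [592.  310.9]
cutter 13239 z 0.1515 rect [616.1 314.9] [ 46.8 112.5] 88.4 circ [605.1 312. ]
tray 888 z 0.0207 rect [626.8 317.4] [169.4  66. ] 12.2 circ [628.4 314.6]
[-8.87578483e-04 -5.08222587e-05  1.21240474e-03  2.10584518e-01
  2.29367235e-01]
```

View pics/w4.png

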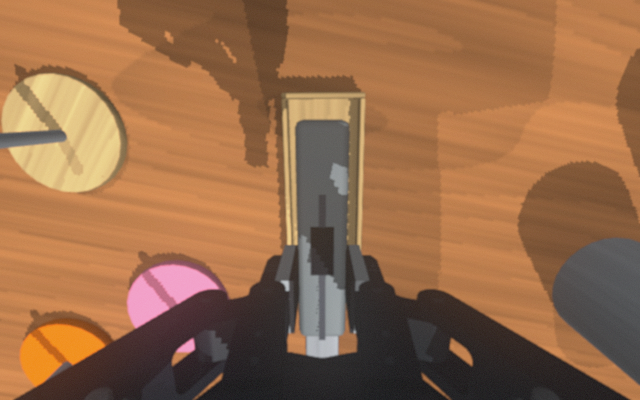

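```bash
python3 -m pendant '[{"claw":0.015,"xyz":[-0.001,0.0014,0.03],"rotation":[0,0,0]},{"claw":0.015,"xyz":[-0.001,0.0014,0.07],"rotation":[0,0,0]},{"claw":0.015,"xyz":[-0.001,0.0014,0.1],"rotation":[0,0,0]},{"claw":0.015,"xyz":[-0.001,0.0014,0.115],"rotation":[0,0,0]},{"claw":0.015,"xyz":[-0.001,0.0014,0.122],"rotation":[0,0,0]},{"claw":0.015,"xyz":[-0.001,0.0014,0.126],"rotation":[0,0,0]},{"claw":0.015,"xyz":[-0.001,0.0014,0.128],"rotation":[0,0,0]},{"claw":0.015,"xyz":[-0.001,0.0014,0.128],"rotation":[0,0,0]},{"claw":0.015,"xyz":[-0.001,0.0014,0.128],"rotation":[0,0,0]}]'
```

```text
clock: 17.7
tcp_pos: [0.6271, 0.3187, 0.0118]
ee_rot: [-0.101, 0.995, 0.0, 0.0]
ft_force: [0.0, 0.0, 0.4]
grip_width: 0.244
finger_force: 42.0
```

```bash
python3 -m pendant '[{"claw":0.015,"xyz":[0,0,0.001],"rotation":[0,0,0]},{"claw":0.015,"xyz":[0,0,0.002],"rotation":[0,0,0]},{"claw":0.024,"xyz":[0,0,0.002],"rotation":[0,0,0]},{"claw":0.026,"xyz":[0,0,0.002],"rotation":[0,0,0]},{"claw":0.026,"xyz":[0,0,0.002],"rotation":[0,0,0]},{"claw":0.026,"xyz":[0,0,0.002],"rotation":[0,0,0]}]'
```

```text
clock: 18.45
tcp_pos: [0.6268, 0.3185, 0.0093]
ee_rot: [-0.101, 0.995, 0.0, 0.0]
ft_force: [-0.9, 0.6, -0.4]
grip_width: 0.308
finger_force: 0.0
```

```bash
python3 -m pendant '[{"claw":0.026,"xyz":[0,0,-0.01],"rotation":[0,0,0]},{"claw":0.026,"xyz":[0,0,-0.03],"rotation":[0,0,0]},{"claw":0.04,"xyz":[0,0,-0.07],"rotation":[0,0,0]},{"claw":0.085,"xyz":[0,0,-0.12],"rotation":[0,0,0]},{"claw":0.085,"xyz":[0,0,-0.17],"rotation":[0,0,0]},{"claw":0.085,"xyz":[0.03,-0.015,-0.2],"rotation":[0,0,0.05]},{"claw":0.085,"xyz":[0.075,-0.04,-0.2],"rotation":[0,0,0.1]},{"claw":0.085,"xyz":[0.12,-0.063,-0.2],"rotation":[0,0,0.15]},{"claw":0.085,"xyz":[0.165,-0.087,-0.2],"rotation":[0,0,0.202]},{"claw":0.085,"xyz":[0.195,-0.103,-0.2],"rotation":[0,0,0.202]},{"claw":0.085,"xyz":[0.205,-0.108,-0.2],"rotation":[0,0,0.202]},{"claw":0.085,"xyz":[0.205,-0.108,-0.2],"rotation":[0,0,0.202]},{"claw":0.085,"xyz":[0.205,-0.108,-0.2],"rotation":[0,0,0.202]}]'
python3 - <<'E'
from h import *
snap('side','s5'); snap('wrist','w5'); s=get_state(); print(s['tcp_pos'],s['ee_rot'])
near('s5','cutter',(.6265,.3172),.015,.035,.1)
near('w5','roll',(.448,.171),.03,.045,.045)
near('w5','nroll',(.456,.018),.012,.025,.04)
z=cv2.imread('pics/s5.png')[260:360,200:420]; cv2.imwrite('pics/s5c.png',cv2.resize(z,None,fx=3,fy=3))
E
```

```text
clock: 20.08
tcp_pos: [0.4488, 0.1719, 0.2093]
ee_rot: [-0.001, 1.0, 0.0, 0.0]
ft_force: [0.3, -0.3, 1.1]
grip_width: 0.993
finger_force: 0.0
[0.44862717 0.17186331 0.20898826] [-8.13601554e-04  9.99999653e-01 -9.04331754e-06 -1.78504775e-04]
cutter 1416 z 0.0205 rect [627.1 317.5] [169.7  65.8] 11.8 circ [629.7 317.5]
roll 2670 z 0.0386 rect [447.5 171.1] [64.9 64.7] 45.1 circ [446.5 171. ]
nroll 1320 z 0.0185 rect [455.6  18.2] [49.1 49. ] 42.1 circ [455.   19.6]
```

View pics/s5c.png

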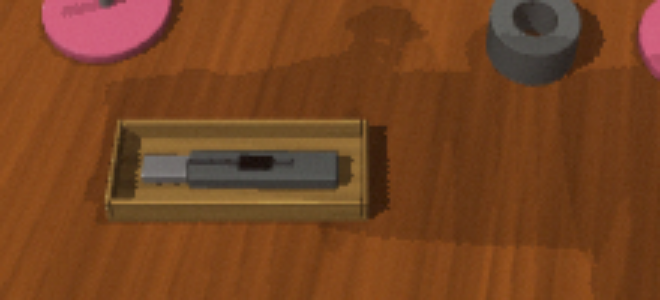

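The cutter lies flat in the wooden tray, with its body at (240,170) in the crop. Next is the wide roll.

```bash
python3 -m pendant '[{"claw":0.085,"xyz":[0.001,-0.001,0.05],"rotation":[0,0,0]},{"claw":0.085,"xyz":[0.001,-0.001,0.1],"rotation":[0,0,0]},{"claw":0.085,"xyz":[0.001,-0.001,0.15],"rotation":[0,0,0]},{"claw":0.085,"xyz":[0.001,-0.001,0.19],"rotation":[0,0,0]},{"claw":0.085,"xyz":[0.001,-0.001,0.205],"rotation":[0,0,0]},{"claw":0.085,"xyz":[0.001,-0.001,0.205],"rotation":[0,0,0]},{"claw":0.06,"xyz":[0.001,-0.001,0.205],"rotation":[0,0,0]},{"claw":0.06,"xyz":[0.001,-0.001,0.205],"rotation":[0,0,0]},{"claw":0.06,"xyz":[0.001,-0.001,0.205],"rotation":[0,0,0]},{"claw":0.06,"xyz":[0.001,-0.001,0.205],"rotation":[0,0,0]},{"claw":0.06,"xyz":[0.001,-0.001,0.195],"rotation":[0,0,0]},{"claw":0.06,"xyz":[0.001,-0.001,0.16],"rotation":[0,0,0]},{"claw":0.06,"xyz":[0.001,-0.001,0.12],"rotation":[0,0,0]},{"claw":0.06,"xyz":[0.001,-0.001,0.085],"rotation":[0,0,0]},{"claw":0.06,"xyz":[0.001,-0.001,0.085],"rotation":[0,0,0]}]' 40
```

```text
clock: 22.05
tcp_pos: [0.4482, 0.1706, 0.1273]
ee_rot: [-0.001, 1.0, 0.0, 0.003]
ft_force: [0.8, 0.6, -1.7]
grip_width: 0.773
finger_force: 45.2
```

```bash
python3 -m pendant '[{"claw":0.06,"xyz":[-0.02,-0.01,0],"rotation":[0,0,0]},{"claw":0.06,"xyz":[-0.06,-0.027,0],"rotation":[0,0,0]},{"claw":0.06,"xyz":[-0.1,-0.045,0],"rotation":[0,0,0]},{"claw":0.06,"xyz":[-0.14,-0.062,0],"rotation":[0,0,0]},{"claw":0.06,"xyz":[-0.163,-0.071,0],"rotation":[0,0,0]},{"claw":0.06,"xyz":[-0.17,-0.074,0],"rotation":[0,0,0]},{"claw":0.06,"xyz":[-0.17,-0.074,0],"rotation":[0,0,0]},{"claw":0.06,"xyz":[-0.17,-0.074,0],"rotation":[0,0,0]}]'
python3 - <<'E'
from h import *
snap('side','s6'); print(get_state()['tcp_pos'])
near('s6','rod',(.618,.097),.04,.09,.03); near('s6','base',(.618,.097),.006,.016,.06)
z=cv2.imread('pics/s6.png')[140:280,230:400]; cv2.imwrite('pics/s6c.png',cv2.resize(z,None,fx=3,fy=3))
E
```

```text
clock: 23.05
tcp_pos: [0.6161, 0.0969, 0.1241]
ee_rot: [-0.001, 1.0, 0.0, -0.0]
ft_force: [0.6, 0.2, -1.8]
grip_width: 0.768
finger_force: 45.2
[0.61617271 0.09698567 0.12432102]
rod 60 z 0.0639 rect [617.8  99.5] [7.4 7.6] 5.9 circ [618.   99.2]
base 932 z 0.0125 rect [618.2  98.9] [92.8 93.4] 14.9 circ [618.1 100.1]
```

View pics/s6c.png

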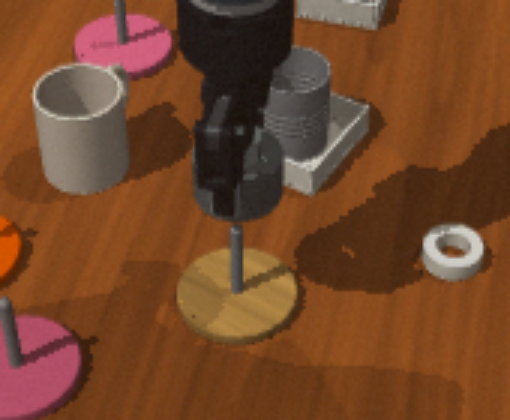

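The roll hangs level above the wooden stand's rod. I'll lower it.

```bash
python3 -m pendant '[{"claw":0.06,"xyz":[-0.0015,0.0005,0.015],"rotation":[0,0,0]},{"claw":0.06,"xyz":[-0.0015,0.0005,0.035],"rotation":[0,0,0]},{"claw":0.06,"xyz":[-0.0015,0.0005,0.06],"rotation":[0,0,0]},{"claw":0.06,"xyz":[-0.0015,0.0005,0.08],"rotation":[0,0,0]},{"claw":0.06,"xyz":[-0.0015,0.0005,0.095],"rotation":[0,0,0]},{"claw":0.06,"xyz":[-0.0015,0.0005,0.102],"rotation":[0,0,0]},{"claw":0.06,"xyz":[-0.0015,0.0005,0.106],"rotation":[0,0,0]},{"claw":0.06,"xyz":[-0.0015,0.0005,0.106],"rotation":[0,0,0]}]'
```

```text
clock: 24.1
tcp_pos: [0.6186, 0.0971, 0.0185]
ee_rot: [-0.001, 1.0, -0.0, 0.0]
ft_force: [0.2, 0.3, -0.8]
grip_width: 0.773
finger_force: 45.2
```

```bash
python3 -m pendant '[{"claw":0.06,"xyz":[0,0,0.0015],"rotation":[0,0,0]},{"claw":0.06,"xyz":[0,0,0.0015],"rotation":[0,0,0]},{"claw":0.072,"xyz":[0,0,0.0015],"rotation":[0,0,0]},{"claw":0.08,"xyz":[0,0,0.0015],"rotation":[0,0,0]},{"claw":0.085,"xyz":[0,0,0.0015],"rotation":[0,0,0]},{"claw":0.085,"xyz":[0,0,0.0015],"rotation":[0,0,0]},{"claw":0.085,"xyz":[0,0,-0.015],"rotation":[0,0,0]},{"claw":0.085,"xyz":[0,0,-0.05],"rotation":[0,0,0]},{"claw":0.085,"xyz":[0,0,-0.1],"rotation":[0,0,0]},{"claw":0.085,"xyz":[0,0,-0.15],"rotation":[0,0,0]},{"claw":0.085,"xyz":[0.03,-0.015,-0.18],"rotation":[0,0,0]},{"claw":0.085,"xyz":[0.07,-0.035,-0.18],"rotation":[0,0,0]},{"claw":0.075,"xyz":[0.11,-0.055,-0.18],"rotation":[0,0,0]},{"claw":0.07,"xyz":[0.145,-0.07,-0.18],"rotation":[0,0,0]},{"claw":0.07,"xyz":[0.162,-0.079,-0.18],"rotation":[0,0,0]},{"claw":0.07,"xyz":[0.162,-0.079,-0.18],"rotation":[0,0,0]},{"claw":0.07,"xyz":[0.162,-0.079,-0.18],"rotation":[0,0,0]}]'
python3 - <<'E'
from h import *
snap('top','t7'); snap('wrist','w7'); print(get_state()['tcp_pos'])
near('t7','wroll',(.618,.097),.04,.06,.06); near('t7','rod',(.618,.097),.065,.1,.02)
near('w7','wroll',(.618,.097),.044,.056,.045)
near('w7','nroll',(.456,.018),.012,.025,.04)
E
```

```text
clock: 26.22
tcp_pos: [0.4576, 0.018, 0.1986]
ee_rot: [-0.001, 1.0, 0.0, 0.0]
ft_force: [0.0, 0.0, 0.1]
grip_width: 0.819
finger_force: 0.0
[0.45747995 0.01813824 0.19815863]
wroll 380 z 0.0488 rect [619.  98.] [64.  63.9] 0.7 circ [618.6  96.4]
rod 15 z 0.0782 rect [617.7  97. ] [7.3 7.3] 46.8 circ [617.8  97.2]
wroll 1344 z 0.0505 rect [612.8  91.2] [50.1 58.8] 61.4 circ [612.7  90.8]
nroll 1319 z 0.0185 rect [455.4  17.5] [48.7 48.9] 24.8 circ [454.8  17.7]
```

```bash
python3 -m pendant '[{"claw":0.07,"xyz":[0.002,0,0.05],"rotation":[0,0,0]},{"claw":0.07,"xyz":[0.002,0,0.1],"rotation":[0,0,0]},{"claw":0.07,"xyz":[0.002,0,0.15],"rotation":[0,0,0]},{"claw":0.07,"xyz":[0.002,0,0.185],"rotation":[0,0,0]},{"claw":0.07,"xyz":[0.002,0,0.196],"rotation":[0,0,0]},{"claw":0.07,"xyz":[0.002,0,0.196],"rotation":[0,0,0]},{"claw":0.043,"xyz":[0.002,0,0.196],"rotation":[0,0,0]},{"claw":0.043,"xyz":[0.002,0,0.196],"rotation":[0,0,0]},{"claw":0.043,"xyz":[0.002,0,0.196],"rotation":[0,0,0]},{"claw":0.043,"xyz":[0.002,0,0.196],"rotation":[0,0,0]},{"claw":0.043,"xyz":[0.002,0,0.185],"rotation":[0,0,0]},{"claw":0.043,"xyz":[0.002,0,0.15],"rotation":[0,0,0]},{"claw":0.043,"xyz":[0.002,0,0.11],"rotation":[0,0,0]},{"claw":0.043,"xyz":[0.002,0,0.076],"rotation":[0,0,0]},{"claw":0.043,"xyz":[-0.01,0.005,0.076],"rotation":[0,0,0]},{"claw":0.043,"xyz":[-0.05,0.025,0.076],"rotation":[0,0,0]},{"claw":0.043,"xyz":[-0.09,0.044,0.076],"rotation":[0,0,0]},{"claw":0.043,"xyz":[-0.13,0.064,0.076],"rotation":[0,0,0]},{"claw":0.043,"xyz":[-0.155,0.077,0.076],"rotation":[0,0,0]},{"claw":0.043,"xyz":[-0.16,0.079,0.076],"rotation":[0,0,0]}]' 30
python3 -m pendant '[{"claw":0.043,"xyz":[0,0,0],"rotation":[0,0,0]},{"claw":0.043,"xyz":[0,0,0],"rotation":[0,0,0]}]'
python3 - <<'E'
from h import *
snap('side','s8'); print(get_state()['tcp_pos'])
near('s8','rod',(.618,.097),.06,.09,.03)
z=cv2.imread('pics/s8.png')[140:280,230:400]; cv2.imwrite('pics/s8c.png',cv2.resize(z,None,fx=3,fy=3))
E
```

```text
clock: 28.82
tcp_pos: [0.6173, 0.0981, 0.1209]
ee_rot: [-0.001, 1.0, 0.0, -0.001]
ft_force: [-0.4, -0.4, -1.6]
grip_width: 0.574
finger_force: 31.3
clock: 29.08
tcp_pos: [0.6156, 0.0967, 0.1223]
ee_rot: [-0.0, 1.0, -0.0, -0.0]
ft_force: [0.2, -0.3, -1.4]
grip_width: 0.574
finger_force: 31.3
[0.61569815 0.09666005 0.12252125]
rod 34 z 0.0741 rect [617.9  98.6] [7.  8.5] 11.7 circ [618.   98.6]
```

View pics/s8c.png

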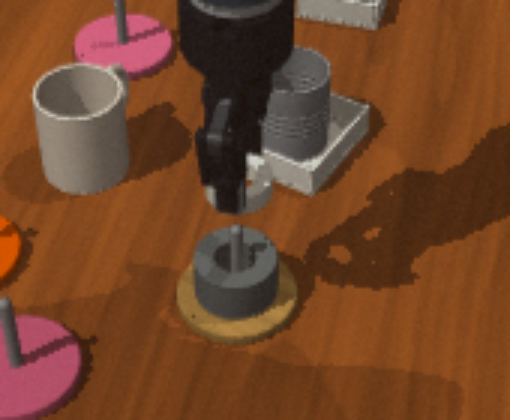

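The wide roll sits flat on the base and the narrow roll is held level. I'll lower it.

```bash
python3 -m pendant '[{"claw":0.043,"xyz":[-0.002,0.0005,0.015],"rotation":[0,0,0]},{"claw":0.043,"xyz":[-0.002,0.0005,0.03],"rotation":[0,0,0]},{"claw":0.043,"xyz":[-0.002,0.0005,0.045],"rotation":[0,0,0]},{"claw":0.043,"xyz":[-0.002,0.0005,0.058],"rotation":[0,0,0]},{"claw":0.043,"xyz":[-0.002,0.0005,0.065],"rotation":[0,0,0]},{"claw":0.043,"xyz":[-0.002,0.0005,0.068],"rotation":[0,0,0]},{"claw":0.043,"xyz":[-0.002,0.0005,0.069],"rotation":[0,0,0]},{"claw":0.043,"xyz":[-0.002,0.0005,0.069],"rotation":[0,0,0]}]'
```

```text
clock: 30.12
tcp_pos: [0.6186, 0.0976, 0.0539]
ee_rot: [-0.001, 1.0, -0.0, 0.0]
ft_force: [-2.5, 0.4, 2.3]
grip_width: 0.577
finger_force: 31.6
```

```bash
python3 -m pendant '[{"claw":0.053,"xyz":[0,0,0],"rotation":[0,0,0]},{"claw":0.06,"xyz":[0,0,0],"rotation":[0,0,0]},{"claw":0.065,"xyz":[0,0,0],"rotation":[0,0,0]},{"claw":0.065,"xyz":[0,0,0],"rotation":[0,0,0]},{"claw":0.065,"xyz":[0,0,-0.02],"rotation":[0,0,0]},{"claw":0.065,"xyz":[0,0,-0.06],"rotation":[0,0,0]},{"claw":0.065,"xyz":[0,0,-0.1],"rotation":[0,0,0]},{"claw":0.065,"xyz":[0,0,-0.15],"rotation":[0,0,0]},{"claw":0.065,"xyz":[0.04,0,-0.15],"rotation":[0,0,0]},{"claw":0.065,"xyz":[0.09,0,-0.15],"rotation":[0,0,0]},{"claw":0.065,"xyz":[0.14,0,-0.15],"rotation":[0,0,0]},{"claw":0.065,"xyz":[0.17,0,-0.15],"rotation":[0,0,0]},{"claw":0.065,"xyz":[0.17,0,-0.15],"rotation":[0,0,0]},{"claw":0.065,"xyz":[0.17,0,-0.15],"rotation":[0,0,0]}]'
python3 - <<'E'
from h import *
snap('top','t9'); snap('side','s9')
near('t9','nroll',(.618,.097),.06,.073,.04)
near('t9','wtin',(.613,-.096),.07,.1,.06); near('t9','slim',(.602,-.326),.09,.12,.06); near('t9','mug',(.783,-.028),.07,.1,.06)
E
```

```text
clock: 31.88
tcp_pos: [0.4491, 0.0974, 0.2036]
ee_rot: [-0.001, 1.0, 0.0, 0.001]
ft_force: [-0.7, 0.1, 0.8]
grip_width: 0.765
finger_force: 0.0
nroll 204 z 0.0666 rect [618.3  97.5] [47.9 47.9] 45.4 circ [618.7  97.1]
wtin 98 z 0.0816 rect [613.2 -97.8] [63.3 65. ] 45.9 circ [613.2 -97.2]
slim 119 z 0.0999 rect [ 602.8 -325.9] [50.3 51.5] 18.7 circ [ 602.9 -325.9]
mug 230 z 0.0819 rect [785.5 -31.3] [75.7 82.6] 25.9 circ [782.8 -28.1]
```

View pics/s9.png

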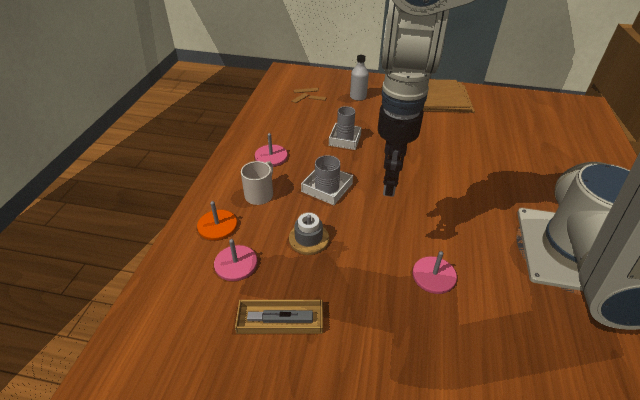

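The picture shows both tins upright in their trays at (327,178) and (346,125), and the cutter flat at (280,317). The rolls are stacked on the wooden stand at (308,232), and the mug has not moved. I'll hand it in.

```bash
python3 -c "
from bench import *
print(close_job())"
```

```text
the job is handed in; nothing more can be done
None
```

The job is handed in at about 32 s of the 112 s allowed: both tins stand upright in their trays, the cutter lies flat in the wooden tray, the narrow roll rests on the wide one on the stand's rod, and the mug was not disturbed.

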